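Hold the presser foot at its extra-high lift

TASK

I need both hands to slide the embroidery hoop under the needle of the sewing machine, and its rim is too thick to pass under the foot at the ordinary height. From the back of the machine, take the presser-foot lifter by its black grip, swing it up past the point where it would rest by itself, all the way to its stop, so that the foot stands at its highest, and keep holding it there: your program finishes with the fingers still on the lifter. Leave the things lying about the machine where they are.

Things in the scene. Friction and masses are not known exactly. Their poses are not given: they have to be found in the camera images.
- machine: white domestic sewing machine, 400 long, 170 deep, 300 high, fixed. Origin: centre of its underside. Own x: from its back to the operator's side (the back looks to the robot's left); own y: from the needle head to the handwheel; z up. Bed: up to z 75, x -85 to 85. Head and arm above it: x -55 to 55, y -200 to 200, up to z 300; their flat back face is at x = -55
- lifter (a joint): presser-foot lifter, cam lever on the back of the head, in rad. 0 = down, grip towards the machine's +y and 0.6 below level; grows as the grip swings up; found between 0 and 0.4; up to about 0.8 (foot 6 mm up) it rests by itself, above that it springs back when let go; 1.5 = solid stop, foot 11 mm up, grip 0.9 above level. Upward force needed at the grip: 4 N at first, growing to 11 N at the stop
- lifter_grip (a point): grasp point on the axis of the grip, a black round bar, 14 diameter, level, parallel to the machine's x, reaching from 13 to 64 off the head's back face at the end of a flat steel arm. This point: 47 off that face, 60 from the lifter's axis, 160 above the table when down, 242 at the stop. Free on both sides along the machine's y; a gripper leaning 30 to 45 degrees away from the machine clears the head
- lifter_pivot (a point): point on the axis about which the lifter swings, in the same plane as lifter_grip (47 off the back face of the head), 195 above the table; the axis is parallel to the machine's x axis
- presser_bar (a joint): height of the presser foot above the needle plate in m: 0 = foot down, 0.006 = ordinary lift, 0.011 = highest lift; it rises in proportion with the lifter, and only the lifter moves it
- hoop: wooden embroidery hoop, 160 outside diameter, 8 thick, lying on the table on the operator's side of the machine; origin at the centre of its underside; leave alone
- bobbin_tin: small brass bobbin tin, 42 diameter, 22 high, standing on the machine's bed under the arm; origin centre of underside; leave alone
- pin_dish: white ceramic pin dish, 76 diameter, 26 high, on the table behind the machine below the lifter; origin centre of underside; leave alone
- thread_cone: green cone of thread, 62 diameter at the foot, 105 high, standing on the table behind the middle of the machine; origin centre of underside; leave alone
- tape_roll: roll of paper tape, 100 diameter, 24 high, lying flat at the left; origin centre of underside; leave alone
- shears: fabric shears with orange handles, 190 long, 10 thick, lying flat at the right; origin at the pivot screw, x axis to the points; leave alone
- paste_jar: white jar with a yellow lid, 72 diameter, 85 high, at the left; origin centre of underside; leave alone

How it is judged:
By the outcome, as a careful person would: the job done as asked, in the order asked, and still so for the second after the job is handed in, while the arm keeps its last pose, push and grip.
It also fails if it takes over 35 s, if anything falls off the work surface, if the arm or the gripper's body presses on something with over 40 N, if the wrist force passes 120 N, or if a joint passes its speed limit or range.

ROBOT

A 7-joint arm with a two-finger parallel gripper is mounted at the origin on the work surface. World frame = base frame: x ahead of the robot, y to its left, z up, the work surface at z = 0. Lengths are in m, angles in rad, forces in N, time in s.
With the tool pointing down it reaches from about 0.4 to 0.9 m from the base axis. Payload 5.6 kg.
Tool frame: the origin (TCP) lies midway between the tips of the shut fingers; the grasp point (between the pads) lies 19 mm behind it; z points along the fingers, y is the line along which they close (so a half turn about z gives the same grasp; the last joint's range is limited). The gripper opens to 92 mm and grips with 3 to 60 N. Pads are 20 mm wide; open, the fingers measure 128 mm over their backs; the gripper's body (75 mm by 189 mm) begins 69 mm behind the grasp point.
Start: joints at [-1.267, 0.468, -0.012, 1.603, 0.006, 1.071, -0.056], TCP at [0.221, 0.611, 0.215] pointing down, gripper open.
Joint ranges: [-2.53, 2.53], [-0.31, 2.02], [-1.57, 1.55], [0.28, 2.44], [-1.29, 4.43], [0.15, 1.84], [-2.92, 2.92]. Speed limits (rad/s): [2.57, 2.57, 3.14, 3.14, 3.14, 3.14, 3.14].

INTERFACE

Orientations are given as a 3x3 rotation matrix whose columns are the frame's x, y, z axes.
In Python, from station import env, effector, solver, viewer, workorder, search_frame, tip_of gives the robot as it stands. Calls block until the motion is done:
- env.reach(position, orientation): joint-space move of the TCP to a pose.
- env.movel(position, frame=None, rate=0.15): straight line of the TCP; frame=None keeps the orientation; rate is the mean speed in m/s.
- env.goto_joints(angles): joint-space move.
- effector.release() and effector.grasp(squeeze=None): open the fingers fully, or close them until they stop; squeeze is the grip in N (None keeps the last).
- env.pause(seconds).
- solver.inverse_kinematics(position, orientation): joint angles nearest the present ones, or None.
- env.sense(): the state.
- viewer.read_camera(name): name is "side" or "top" or "wrist"; returns (picture, depth): 480x640x3 uint8, red, green, blue; 480x640 float32, m along the optical axis (not along the pixel's ray), 0 where there is no reading.
- viewer.camera_info(name): a dict with "intrinsics" (3x3 intrinsics, pixels), "eye" and "rotation" of the camera in the world; the wrist camera has in their place "T_tool_cam" (4x4, takes a point from camera to tool coordinates, whose origin is the TCP and whose axes are the flange's). Camera axes: x right, y up, looking along -z (the intrinsics and any distortion apply to the point x, -y, -z); pixel columns grow to the right and rows downward; lengths in m; the calibration is good to about 2 mm. A picture is of the moment at which its call begins: read the wrist's pose just before it. camera_info takes no time and is no camera call.
A pose or a line that the arm cannot do raises env.PlanningError and nothing moves.
- workorder.finish_job(): hands the job in; it is judged then, once.
Trained networks look in the newest picture that a camera, given by its name, has taken for a name from the list of things; names that differ only in an ending like _2 or _b are one class to them, and where a whole thing is asked for, a point or a joint stands for the part that bears it (a point fixed in the world has none). Each returns a list of dicts, best first, with "score" (0 to 1); they miss things now and then, are a little off and sometimes report something else, mostly with a low value. They report only what shows in the picture. A call takes as long as a camera call.
- search_frame(camera, name): "at" ([x, y, z] in m, in world coordinates, good to about 4 mm: the middle of the surface that is visible of it).
- tip_of(camera, name): "at" ([x, y, z] in m, in world coordinates, good to about 4 mm: a listed point, or the origin of a listed thing).
The state is a dict: "t": time; "joint_positions": joint angles; "joint_velocities": joint speeds; "tau": joint torques, N m; "ee_pos": TCP position; "tcp_rot": TCP orientation; "wrist_force": force on the tool from outside, world axes, zero at the start; "moment": the same for the moment, N m; "gripper_width": finger opening in m; "grasp_force": force on a finger pad.
Only numpy, scipy, OpenCV 4.12 (cv2) and the standard library are available. Lean on these libraries where they do the work, as an engineer would, in place of code of your own. Each camera call takes 0.05 s, during which the arm holds its last target. There are 200 camera calls.

## Working session

There is one attempt and no reset: what is moved stays moved. The work goes in short steps, each a Python script; the robot and the scene stay as the last script left them, time stands still between calls to the robot, and variables do not carry over. Pictures are saved under pics/ and viewed, at most 10 in all, crops included, and the job is handed in when it is done.

```bash
mkdir -p pics; ls; python3 - <<'E'
from station import env, viewer, search_frame, tip_of
import cv2, numpy as np
for c in ("side","top"):
    p,d=viewer.read_camera(c); cv2.imwrite(f"pics/{c}0.png",p[:,:,::-1])
    i=viewer.camera_info(c); print(c,np.round(i["eye"],3),np.round(i["rotation"],2).tolist())
    for n in ("machine","lifter_grip","lifter_pivot","thread_cone","pin_dish","paste_jar","tape_roll"):
        print(n,[(np.round(r["at"],3).tolist(),round(r["score"],2)) for r in tip_of(c,n)[:2]])
s=env.sense(); print(s["t"],s["ee_pos"],np.round(s["tcp_rot"],2).tolist())
E
```

```text
pics
side [0.464 1.192 1.098] [[-1.0, 0.06, -0.06], [-0.09, -0.63, 0.77], [0.01, 0.77, 0.63]]
machine [([0.64, -0.009, -0.001], 0.68), ([0.699, 0.159, -0.001], 0.64)]
lifter_grip [([0.52, 0.051, 0.179], 0.6)]
lifter_pivot [([0.46, 0.028, 0.194], 0.6)]
thread_cone [([0.701, 0.157, -0.0], 0.87)]
pin_dish [([0.497, 0.123, 0.002], 0.98)]
paste_jar [([0.566, 0.567, -0.001], 0.64)]
tape_roll [([0.398, 0.457, -0.004], 0.88)]
top [0.441 0.042 1.756] [[-0.02, 1.0, -0.07], [-1.0, -0.02, 0.0], [0.0, 0.07, 1.0]]
machine [([0.634, -0.014, -0.001], 0.63)]
lifter_grip [([0.519, 0.054, 0.183], 0.44)]
lifter_pivot [([0.465, 0.032, 0.196], 0.65)]
thread_cone [([0.701, 0.157, -0.001], 0.7)]
pin_dish [([0.496, 0.127, -0.002], 0.56)]
paste_jar [([0.564, 0.564, 0.004], 0.62)]
tape_roll [([0.398, 0.46, 0.0], 0.93)]
0.8 [0.2209772  0.61129019 0.21458416] [[-0.94, 0.34, 0.0], [0.34, 0.94, -0.0], [-0.0, -0.0, -1.0]]
```

View pics/side0.png

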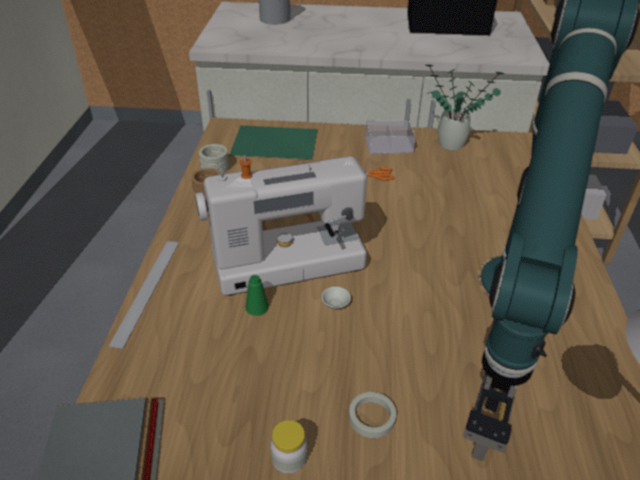

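View pics/top0.png

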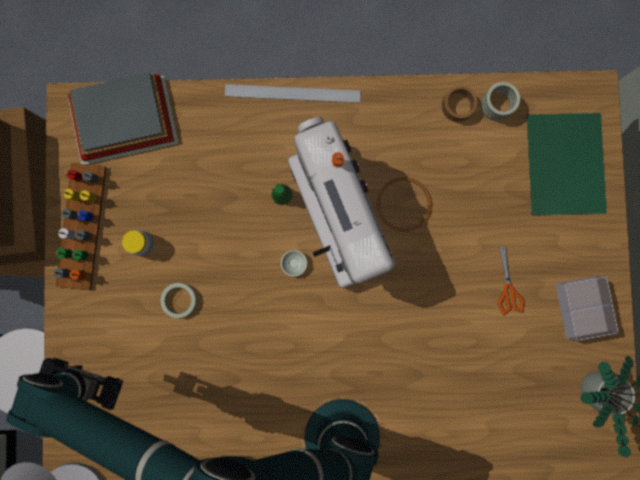

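The side view shows the machine with its back to the camera and the lifter near (330,230). The top view shows the black grip at (322,251), sticking out over the dish at (294,263). Both agree with the network points. Next I'll fit the yaw from the arm's top face and refine the grip position.

```bash
cat > h.py <<'E'
from station import env, effector, solver, viewer, search_frame, tip_of
import numpy as np, cv2
def cloud(c):
    p,d=viewer.read_camera(c); i=viewer.camera_info(c)
    K=np.array(i["intrinsics"]); v,u=np.mgrid[:480,:640]
    if "eye" in i: R,t=np.array(i["rotation"]),np.array(i["eye"])
    else:
        s=env.sense(); T=np.array(i["T_tool_cam"]); Rt=np.array(s["tcp_rot"])
        R=Rt@T[:3,:3]; t=np.array(s["ee_pos"])+Rt@T[:3,3]
    P=np.stack([(u-K[0,2])/K[0,0]*d,-(v-K[1,2])/K[1,1]*d,-d],-1)@R.T+t
    P[d==0]=np.nan
    return p,P
E
python3 - <<'E'
from h import *
p,P=cloud("top")
m=(P[...,2]>.285)&(P[...,2]<.305)&(P[...,0]>.4)&(abs(P[...,1])<.25)
r=cv2.minAreaRect(P[m][:,:2].astype(np.float32)*1000); print(m.sum(),r, cv2.boxPoints(r).round())
for c in ("top","side"):
    p,P=cloud(c)
    dark=(p.max(2)<60)
    g=np.array([.52,.053])
    m=dark&(np.linalg.norm(P[...,:2]-g,axis=-1)<.06)&(P[...,2]>.14)&(P[...,2]<.25)
    Q=P[m]; print(c,m.sum(),np.median(Q,0).round(4)); 
    if len(Q)>4: print(Q.min(0).round(3),Q.max(0).round(3))
    for k in range(3): print([np.round(r["at"],4).tolist() for r in tip_of(c,"lifter_grip")[:1]],[np.round(r["at"],4).tolist() for r in tip_of(c,"lifter_pivot")[:1]]); viewer.read_camera(c)
E
```

```text
6389 ((639.0899047851562, -10.379043579101562), (411.30865478515625, 112.77330017089844), 21.32657814025879) [[ 427.  -33.]
 [ 468. -138.]
 [ 851.   12.]
 [ 810.  117.]]
top 61 [0.5175 0.0457 0.1851]
[0.507 0.025 0.172] [0.528 0.064 0.194]
[[0.5204, 0.0548, 0.1844]] [[0.4676, 0.0306, 0.196]]
[[0.5194, 0.0586, 0.1824]] [[0.4642, 0.0301, 0.1969]]
[[0.4003, 0.4594, -0.0003]] [[0.4647, 0.0318, 0.1966]]
side 64 [0.5215 0.0496 0.1839]
[0.477 0.008 0.175] [0.535 0.07  0.195]
[[0.4353, -0.49, 0.002]] [[0.4592, 0.0298, 0.1965]]
[[0.5184, 0.0484, 0.1799]] [[0.4612, 0.0302, 0.1957]]
[[0.5217, 0.0497, 0.18]] [[0.4608, 0.0261, 0.1941]]
```

Everything agrees: yaw is 21.3°, the 47 mm offset checks to within 1 mm, the arm length is about 60 mm, and the lifter sits near 0.38. I'll move to the pre-grasp pose and take a wrist picture.

```bash
cat >> h.py <<'E'
a=np.radians(21.33)
MY=np.array([np.cos(a),np.sin(a),0]); MX=np.array([np.sin(a),-np.cos(a),0]); Z=np.array([0,0,1.])
PIV=np.array([.639,-.0105,.195])-.102*MX-.1485*MY
def grip(th): return PIV+.06*(np.cos(th)*MY+np.sin(th)*Z)   # th: angle above level
def rot(lean,sgn,roll=0):
    z=np.sin(lean)*MX-np.cos(lean)*Z; y=sgn*MY
    if roll:
        k=cv2.Rodrigues(-MX*roll)[0]   # checked: turns +MY towards +Z
        assert (k@MY)[2]*roll>0
        z,y=k@z,k@y
    return np.stack([np.cross(y,z),y,z],1)
def tcp(g,R): return g+.019*R[:,2]
E
python3 - <<'E'
from h import *
print(PIV,grip(-.21))
lo=np.array([-2.53,-.31,-1.57,.28,-1.29,.15,-2.92]);hi=np.array([2.53,2.02,1.55,2.44,4.43,1.84,2.92])
best=None
for s in (1,-1):
  for lean in (.6,.7):
    R=rot(lean,s)
    qs=[solver.inverse_kinematics(tcp(grip(-.21),R)-R[:,2]*.1,R)]+[solver.inverse_kinematics(tcp(grip(t),R),R) for t in (-.21,.3,.9)]
    print(s,lean,[None if q is None else (np.round(q,2).tolist(),round(float(min(np.min(q-lo),np.min(hi-q))),2)) for q in qs])
E
```

```text
[0.46357074 0.03049785 0.195     ] [0.51823294 0.05184273 0.18249241]
1 0.6 [([-1.1, 0.28, 0.57, 1.99, 0.51, 1.08, -0.45], 0.45), ([-0.95, 0.4, 0.54, 2.07, 0.54, 0.85, -0.46], 0.37), ([-0.96, 0.34, 0.54, 2.06, 0.55, 0.91, -0.44], 0.38), ([-0.98, 0.26, 0.54, 2.08, 0.57, 0.98, -0.44], 0.36)]
1 0.7 [([-1.17, 0.33, 0.6, 2.0, 0.56, 1.1, -0.54], 0.44), ([-1.02, 0.44, 0.57, 2.08, 0.62, 0.87, -0.57], 0.36), ([-1.03, 0.38, 0.58, 2.07, 0.62, 0.94, -0.53], 0.37), ([-1.05, 0.3, 0.57, 2.09, 0.65, 1.0, -0.53], 0.35)]
-1 0.6 [([-0.45, 0.27, -0.19, 1.95, 0.68, 1.2, 2.52], 0.4), ([-0.4, 0.37, -0.13, 2.04, 0.79, 1.0, 2.46], 0.4), ([-0.39, 0.33, -0.14, 2.02, 0.76, 1.05, 2.52], 0.4), ([-0.39, 0.25, -0.14, 2.04, 0.72, 1.09, 2.56], 0.36)]
-1 0.7 [([-0.49, 0.32, -0.22, 1.96, 0.77, 1.26, 2.41], 0.48), ([-0.44, 0.41, -0.15, 2.04, 0.88, 1.07, 2.35], 0.4), ([-0.43, 0.36, -0.16, 2.03, 0.85, 1.11, 2.41], 0.41), ([-0.43, 0.29, -0.16, 2.05, 0.82, 1.15, 2.45], 0.39)]
```

```bash
python3 - <<'E'
from h import *
effector.release()
R=rot(.65,1)
s=env.sense(); env.movel(np.array(s["ee_pos"])+[0,0,.1],rate=.3)
pre=tcp(grip(-.21),R)-R[:,2]*.10
env.reach(pre,R)
p,P=cloud("wrist"); cv2.imwrite("pics/w1.png",p[:,:,::-1])
print([(np.round(r["at"],4).tolist(),r["score"]) for r in tip_of("wrist","lifter_grip")[:2]],[(np.round(r["at"],4).tolist(),r["score"]) for r in tip_of("wrist","lifter_pivot")[:2]])
m=(p.max(2)<60)&(np.linalg.norm(P-grip(-.21),axis=-1)<.05); Q=P[m]
rel=Q-PIV; print(m.sum(), "my,z,mx 5/50/95:",*[np.percentile(rel@v,[5,50,95]).round(4) for v in (MY,Z,MX)])
s=env.sense(); print(s["t"],s["ee_pos"]-pre,s["wrist_force"])
E
```

```text
[([0.5188, 0.0521, 0.1785], 0.79)] []
864 my,z,mx 5/50/95: [0.0541 0.06   0.0653] [-0.016  -0.01   -0.0084] [-0.0168 -0.0009  0.0258]
4.775 [6.85504155e-05 7.06109693e-04 6.92160115e-06] [-0.14923401 -0.08978381 -1.07323065]
```

View pics/w1.png

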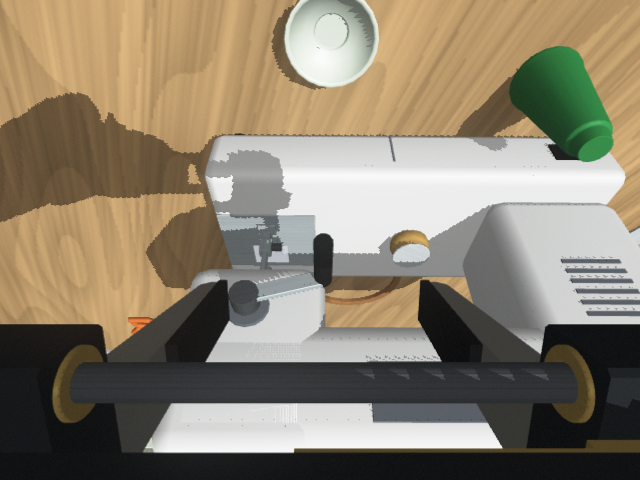

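The wrist view shows the black bar at (323,258), centred between the open fingers. The pivot knob at (245,298) could be in the way of the left open finger, so I'll measure how far it sticks out.

```bash
python3 - <<'E'
from h import *
p,P=cloud("wrist")
rel=P-PIV; my,z,off=rel@MY,rel@Z,.047-rel@MX
for n,(u0,u1,v0,v1) in dict(knob=(228,264,278,325),arm=(265,312,270,300),bar=(314,332,236,284)).items():
    s=np.s_[v0:v1,u0:u1]; 
    ok=(off[s]>.004)&(off[s]<.08)&(abs(z[s])<.06)
    print(n,*[np.percentile(x[s][ok],[2,25,50,75,98]).round(4) for x in (my,z,off)])
E
```

```text
knob [-0.0079 -0.0012  0.0039  0.0092  0.015 ] [-0.0084 -0.0012  0.0042  0.0091  0.0135] [0.0041 0.0158 0.0217 0.0226 0.0236]
arm [0.0173 0.0251 0.0336 0.0423 0.0503] [-0.0165 -0.0104 -0.0067 -0.0031  0.0021] [0.0154 0.0186 0.0192 0.0196 0.0205]
bar [0.0531 0.0562 0.0596 0.0624 0.0653] [-0.0165 -0.0115 -0.01   -0.009  -0.0082] [0.0188 0.0325 0.0466 0.0598 0.0639]
```

The knob reaches 24 mm and the arm 20 mm off the face, so the fingers (at least 27 mm) clear both. Rolling the tool about the lifter axis along with the lever leaves every clearance unchanged, so I'll check IK for that roll.

```bash
sed -i 's/-.1485\*MY/-.1465*MY/' h.py; python3 - <<'E'
from h import *
lo=np.array([-2.53,-.31,-1.57,.28,-1.29,.15,-2.92]);hi=np.array([2.53,2.02,1.55,2.44,4.43,1.84,2.92])
print(grip(-.27))
for r0,r1 in ((-.45,.72),(-.3,.5),(0,1.17)):
  for t,r in zip(np.linspace(-.27,.95,5),np.linspace(r0,r1,5)):
    R=rot(.65,1,r); q=solver.inverse_kinematics(tcp(grip(t),R),R)
    print(r0,round(t,2),None if q is None else (np.round(q,2).tolist(),round(float(min(np.min(q-lo),np.min(hi-q))),2)))
E
```

```text
[0.51929895 0.05225899 0.17899611]Traceback (most recent call last):
  File "<stdin>", line 6, in <module>
  File "h.py", line 21, in rot
    assert (k@MY)[2]*roll>0
           ^^^^^^^^^^^^^^^^
AssertionError
```

```bash
sed -i 's/Rodrigues(-MX\*roll)/Rodrigues(MX*roll)/' h.py; python3 - <<'E'
from h import *
lo=np.array([-2.53,-.31,-1.57,.28,-1.29,.15,-2.92]);hi=np.array([2.53,2.02,1.55,2.44,4.43,1.84,2.92])
for r0,r1 in ((-.45,.72),(-.3,.5),(0,1.17)):
  for t,r in zip(np.linspace(-.27,.95,5),np.linspace(r0,r1,5)):
    R=rot(.65,1,r); q=solver.inverse_kinematics(tcp(grip(t),R),R)
    print(r0,round(t,2),None if q is None else (np.round(q,2).tolist(),round(float(min(np.min(q-lo),np.min(hi-q))),2)))
E
```

```text
-0.45 -0.27 ([-0.87, 0.62, 0.5, 1.83, 0.39, 1.22, -0.09], 0.61)
-0.45 0.03 ([-0.92, 0.46, 0.5, 1.97, 0.5, 1.02, -0.34], 0.47)
-0.45 0.34 ([-1.01, 0.31, 0.54, 2.13, 0.71, 0.84, -0.67], 0.31)
-0.45 0.64 ([-1.12, 0.18, 0.6, 2.31, 1.06, 0.72, -1.16], 0.13)
-0.45 0.95 None
-0.3 -0.27 ([-0.89, 0.55, 0.49, 1.91, 0.44, 1.1, -0.22], 0.53)
-0.3 0.03 ([-0.93, 0.43, 0.5, 2.0, 0.54, 0.98, -0.4], 0.44)
-0.3 0.34 ([-0.99, 0.32, 0.53, 2.11, 0.68, 0.86, -0.62], 0.33)
-0.3 0.64 ([-1.08, 0.21, 0.58, 2.23, 0.89, 0.78, -0.92], 0.21)
-0.3 0.95 ([-1.14, 0.11, 0.59, 2.36, 1.17, 0.74, -1.29], 0.08)
0 -0.27 ([-0.95, 0.42, 0.51, 2.08, 0.6, 0.86, -0.54], 0.36)
0 0.03 ([-1.07, 0.31, 0.59, 2.23, 0.89, 0.69, -0.95], 0.21)
0 0.34 ([-1.17, 0.22, 0.65, 2.39, 1.36, 0.63, -1.57], 0.05)
0 0.64 None
0 0.95 None
```

```bash
python3 - <<'E'
from h import *
R=rot(.65,1,-.65); g=tcp(grip(-.27),R)
env.reach(g-R[:,2]*.09,R); env.movel(g,R,rate=.08)
s=env.sense(); print(s["t"],(s["ee_pos"]-g).round(4),np.round(s["wrist_force"],1))
effector.grasp(60)
s=env.sense(); print(s["t"],(s["ee_pos"]-g).round(4),np.round(s["wrist_force"],1),s["gripper_width"],s["grasp_force"])
p,P=cloud("wrist"); cv2.imwrite("pics/w2.png",p[:,:,::-1])
E
```

```text
6.7417 [0.0004 0.0005 0.0001] [-0.1 -0.5 -0.2]
7.925 [-0.0005 -0.0003  0.0002] [-2.8  0.2  2.7] 0.01265910629373736 59.997265050424176
```

View pics/w2.png

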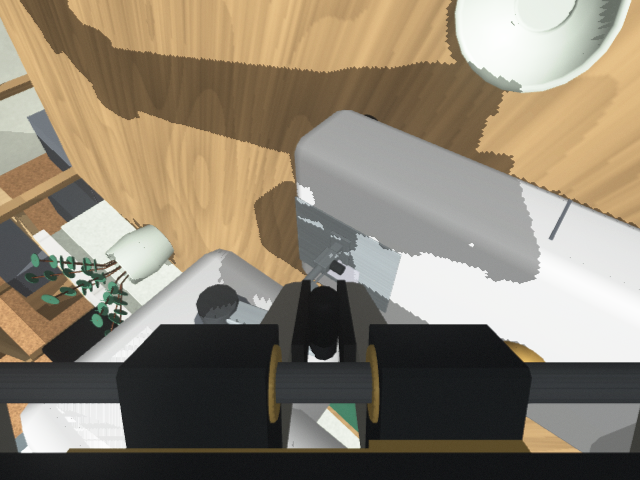

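The bar sits between the pads at (322,320), with width 12.7 mm and grip force 60 N. Now I'll swing it in small arc steps and watch the force.

```bash
cat >> h.py <<'E'
def rollof(t): return -.65+(t+.27)*.85
def step(t,rate=.06):
    R=rot(.65,1,rollof(t)); env.movel(tcp(grip(t),R),R,rate=rate)
    s=env.sense(); f=np.array(s["wrist_force"]); e=s["ee_pos"]-.019*np.array(s["tcp_rot"])[:,2]-PIV
    print(round(t,2),"t%.1f"%s["t"],"F my %.1f z %.1f mx %.1f"%(f@MY,f@Z,f@MX),"w %.4f"%s["gripper_width"],"th %.3f r %.4f"%(np.arctan2(e[2],e@MY),np.hypot(e[2],e@MY)))
    return s,f
E
python3 - <<'E'
from h import *
for t in np.arange(-.15,.81,.12):
    s,f=step(t)
    if np.linalg.norm(f)>45: break
E
```

```text
-0.15 t8.2 F my -3.9 z -0.8 mx 1.1 w 0.0128 th -0.149 r 0.0594
-0.03 t8.5 F my -3.7 z -3.2 mx 1.3 w 0.0126 th -0.035 r 0.0594
0.09 t8.8 F my -3.8 z -8.7 mx 3.1 w 0.0126 th 0.081 r 0.0594
0.21 t9.0 F my -1.3 z -11.6 mx 3.4 w 0.0126 th 0.201 r 0.0594
0.33 t9.3 F my -1.9 z -14.0 mx 4.8 w 0.0125 th 0.324 r 0.0595
0.45 t9.5 F my -0.8 z -15.4 mx 4.7 w 0.0126 th 0.450 r 0.0597
0.57 t9.8 F my -0.4 z -15.5 mx 3.8 w 0.0127 th 0.573 r 0.0599
0.69 t10.1 F my 1.1 z -18.2 mx 2.6 w 0.0125 th 0.692 r 0.0601
0.81 t10.3 F my 1.7 z -20.2 mx 4.2 w 0.0126 th 0.810 r 0.0602
```

```bash
python3 - <<'E'
from h import *
for t in np.arange(.85,1.06,.03):
    try: s,f=step(t,.03)
    except env.PlanningError as e: print(e); break
    ft=-f@(-np.sin(t)*MY+np.cos(t)*Z); print("  ft %.1f"%ft)
    if ft>32 or np.linalg.norm(f)>60: break
p,P=cloud("wrist"); cv2.imwrite("pics/w3.png",p[:,:,::-1])
rel=P-PIV
p2,_=cloud("side"); cv2.imwrite("pics/s3.png",cv2.resize(p2[140:290,240:440,::-1],(800,600)))
print([np.round(r["at"],4).tolist() for r in tip_of("side","lifter_grip")[:2]],[np.round(r["at"],4).tolist() for r in tip_of("wrist","lifter_grip")[:2]])
E
```

```text
0.85 t10.6 F my 3.7 z -22.7 mx 3.6 w 0.0123 th 0.846 r 0.0603
  ft 17.7
0.88 t10.8 F my 3.8 z -22.6 mx 4.3 w 0.0122 th 0.875 r 0.0603
  ft 17.3
0.91 t11.1 F my 4.0 z -18.5 mx 2.8 w 0.0126 th 0.908 r 0.0604
  ft 14.5
0.94 t11.3 F my 5.5 z -23.1 mx 4.0 w 0.0126 th 0.936 r 0.0605
  ft 18.0
0.97 t11.6 F my 16.0 z -34.3 mx 10.8 w 0.0124 th 0.954 r 0.0605
  ft 32.6
[[0.5008, 0.0447, 0.2433]] [[0.4974, 0.0437, 0.2379]]
```

View pics/w3.png

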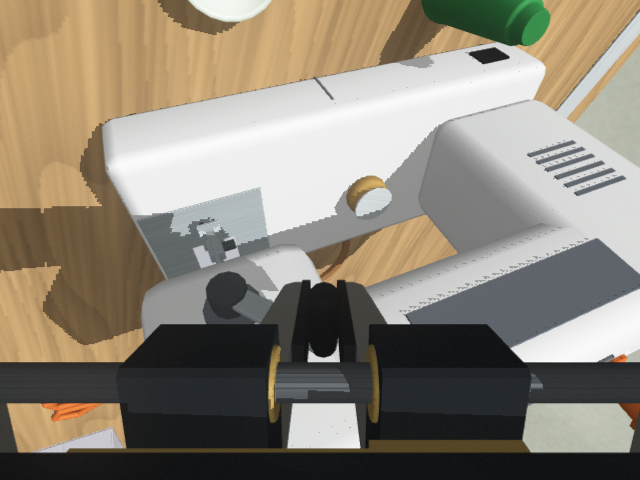

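The bar is still centred in the pads at (322,318). The force rose from 18 to 33 N just where the stop should be, and both grip readings (z 0.243 and 0.238) match the expected 0.242. I'll check that it holds steady and then hand in.

```bash
python3 - <<'E'
from h import *
from station import workorder
t=.97
for _ in range(3):
    env.pause(.6); s=env.sense(); f=np.array(s["wrist_force"]); e=s["ee_pos"]-.019*np.array(s["tcp_rot"])[:,2]-PIV
    ft=-f@(-np.sin(t)*MY+np.cos(t)*Z)
    print("%.2f ft %.1f z %.4f w %.4f g %.1f"%(s["t"],ft,e[2]+.195,s["gripper_width"],s["grasp_force"]))
viewer.read_camera("wrist"); print([np.round(r["at"],4).tolist() for r in tip_of("wrist","lifter_grip")[:2]])
if ft>24: print(workorder.finish_job())
E
```

```text
12.39 ft 30.6 z 0.2443 w 0.0124 g 60.0
12.99 ft 31.8 z 0.2443 w 0.0130 g 60.0
13.59 ft 31.7 z 0.2443 w 0.0126 g 60.0
[[0.4997, 0.0444, 0.2425]]
the job is handed in; nothing more can be done
None
```

The lifter is up against its stop and the fingers are still holding it there, pushing steadily at about 32 N. The grip reads 242 mm high, as expected at the stop, and nothing else was touched; I handed the job in at about 14 s, with no verdict returned.

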